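Press a lamp globe into its sprung ring on the assembly jig

ROBOT

A 7-joint arm with a two-finger parallel gripper is mounted at the origin on the work surface. World frame = base frame: x ahead of the robot, y to its left, z up, the work surface at z = 0. Lengths are in mm, angles in rad, forces in N, time in s.
With the tool pointing down it reaches from about 400 to 875 mm from the base axis. Payload 4.4 kg.
Tool frame: the origin (TCP) lies at the very end of the fingers, on their centre line; the grasp point (between the pads) lies 19 mm behind it; y points along the fingers, z is the direction in which the jaws open and shut, and the axes are right-handed (so a half turn about y gives the same grasp; the last joint's range is limited). The gripper opens to 85 mm and grips with 20 to 120 N. Pads are 22 mm wide; open, the fingers measure 114 mm over their backs; the gripper's body (76 mm by 85 mm) begins 54 mm behind the grasp point. The pads swing forward as they close: fully open they stand 13 mm farther back than shut.
Start: joints at [-1.173, 0.628, 0.038, 1.517, -0.027, 0.996, -0.02], TCP at [290.757, 581.359, 231.313] pointing down, gripper open.
Joint ranges: [-3.06, 3.06], [-0.37, 2.12], [-1.25, 1.32], [0.18, 2.47], [-1.1, 4.24], [0.23, 1.98], [-2.94, 2.94]. Speed limits (rad/s): [2.57, 2.57, 3.14, 3.14, 3.14, 3.14, 3.14].

INTERFACE

Orientations are given as [roll, pitch, yaw] about the fixed x, y, z axes, in that order (R = Rz(yaw) Ry(pitch) Rx(roll)).
In Python, from cell import ctrl, imaging, finish_job gives the robot as it stands.
- The arm moves only by the shell command python3 -m inch 'ROWS'. ROWS is JSON, one flat list of numbers, 7 for each row, row after row: the opening, from 0 (shut) to 1 (fully open), then the shift along the tool's x, y, z in cm, then the turn, a rotation vector about the tool's x, y, z in degrees. A call has 1 to 12 rows; each row is the pose to reach, as a shift and turn from the pose commanded when the call began, along the tool's axes at that moment; what a row does not reach only later rows make up. A row lasts 1/10 s, in which the tool goes at most 50 mm and 8.59 degrees, less where a joint would pass 70% of its speed; a pose out of reach is approached as far as the arm can. A call with a gripper value outside its range is refused whole. The fingers move at their own pace and stop on an object; the grip force is fixed at half the most. Time passes only in rows, so rows that repeat a pose let the fingers close. It gives the time, the measured TCP pose, the force and the opening at its end, in the units of the state.
- ctrl.read_state(): the state, without advancing time (a new reading comes with each control period).
- imaging.get_image(name): name is "scene" or "top" or "wrist"; returns a dict with "img" (480x640x3 uint8, red, green, blue), "fx", "fy", "cx", "cy" (pixels), "R" (3x3) and "t" (3): a world point X has camera coordinates R X + t. Camera axes: x right, y down, z forward; pixel columns grow to the right and rows downward; lengths in mm; the calibration is good to about 2 mm. A picture is of the moment at which its call begins. There is no depth.
- finish_job(): hands the job in, once; it reports no verdict.
The state is a dict: "clock": time; "qpos": joint angles; "qd": joint speeds; "tau": joint torques, N m; "eef_pos": TCP position; "tool_rot": TCP orientation; "force": force on the tool from outside, world axes, zero at the start; "torque": the same for the moment, N m; "width": finger opening in mm.
Only numpy, scipy, OpenCV 4.12 (cv2) and the standard library are available. Lean on these libraries where they do the work, as an engineer would, in place of code of your own. Each camera call takes 0.05 s, during which the arm holds its last target.

TASK

Assemble a lamp on the jig: lower the backplate over the jig's two locating pins until it lies flush on the block, let go of it, then take the lamp globe off its cork ring, set it ferrule up in the sprung steel ring that stands through the plate's collar, and press it gently but well down, at least three quarters of the ring's travel. Finish while still holding the globe pressed down, upright, so that a colleague can fit the clips; leave everything else on the bench where it is.

Things in the scene. Friction and masses are not known exactly. Their poses are not given: they have to be found in the camera images.
- jig: Fixed dark steel block, 110 (x) x 180 (y) x 24 mm high, on the bench. Origin: centre of its underside; z up. Two vertical locating pins, 10 mm diameter, stand at y = +72 and -72 mm (x = 0), 18 mm above the block's top (tapered over the last 5 mm). On its centre stands the sprung ring.
- ring (a joint): Downward travel of the sprung steel ring in the middle of the jig, in m: 0 = free (top), 0.016 = at its bottom stop. The spring starts at about 5 N and takes about 14 N at the stop; the globe's own weight does not move it.
- ring_top (a point): Centre of the sprung ring's top face. Ring: outside diameter 47 mm, inside diameter 36 mm, 10 mm high, on a coil spring; its top is 73 mm above the bench when free, 57 mm when fully down. It only moves vertically. A seated globe's lowest point lies about 4.5 mm below this point.
- plate_mid (a point): Loose aluminium backplate 0.28 kg, 100 (x) x 170 (y) x 5 mm; pin holes 12 mm wide at y = +72 and -72 mm (x = 0); in the middle a square collar, 60 mm outside, 54 mm inside, 28 mm high above the plate, open right through, gripped from above. Half-turn symmetric. Point: on the collar's axis, 16.5 mm above the underside. Starts flat on the bench. On the jig the collar surrounds the sprung ring.
- globe_mid (a point): Loose white opal lamp globe, about 0.22 kg: a ball of 76 mm diameter with a plain round aluminium ferrule (neck) of 40 mm diameter on top, 116 mm high in all. The ball's lowest point is 58 mm below this point, the ball's centre 20 mm below; the ferrule runs from 12 mm to 58 mm above it. z along the ferrule, upward. It starts ferrule up on the cork ring.
- stand: Fixed cork storage ring on which the globe starts: outside diameter 68 mm, inside 44 mm, 20 mm high. Origin: centre of its underside.
- tape: Bystander: grey roll of tape lying flat, 76 mm diameter, 20 mm high. Origin under its centre.
- jar: Bystander: clear screw jar, 56 mm diameter, 70 mm high. Origin under its centre.
- spool: Bystander: small standing wire spool, 64 mm diameter, 54 mm high. Origin under its centre.
- jbox: Bystander: grey junction box, about 79 x 79 x 46 mm. Origin under its centre.
- driver: Bystander: screwdriver lying on the bench.
- wrench: Bystander: wrench lying on the bench.
- bin: Bystander: blue open parts bin, 160 x 110 x 60 mm. Origin under its centre.
Not all that is in view belongs to the job. What is shaped like the jig but purple or red is not meant.

How it is judged (in metres and radians):
On the way:
1. the backplate lies flush on the jig over both pins, and is let go (horizontal distance between plate_mid and jig below 0.004 m and z of plate_mid in the frame of jig between 0.038 and 0.0425 m and angle between the y axis of plate_mid and the y axis of jig, either way round below 0.05 rad and angle between plate_mid's own z axis and vertical below 0.03 rad and contact force between the fingers and plate below 0.2 N), for 0.2 s.
At the end, for the whole second after the job is handed in: Plate flush on the jig over both pins (within 4 mm, 0.05 rad, 2 mm in height). Globe ferrule up in the sprung ring (within 8 mm of its axis, tilt under 0.15 rad), borne by the ring with over 6 N and not by the plate, the robot holding the ring at least 11.2 mm down through the last second (horizontal distance between plate_mid and jig below 0.004 m and z of plate_mid in the frame of jig between 0.038 and 0.0425 m and angle between the y axis of plate_mid and the y axis of jig, either way round below 0.05 rad and angle between plate_mid's own z axis and vertical below 0.03 rad and value of joint ring above 0.0112 m and horizontal distance between globe_mid and ring_top below 0.008 m and z of globe_mid in the frame of ring_top between 0.05 and 0.057 m and angle between globe_mid's own z axis and vertical below 0.15 rad and contact force between globe and jig above 6 N and contact force between globe and plate below 0.5 N and contact force between any of the fingers, the arm and globe above 3 N); the arm keeps its last pose, push and grip.
It fails at once if a bystander on the bench is moved more than 30 mm (distance of any of tape, jar, spool, jbox, driver, wrench, bin from where it was at the start of the episode above 0.03 m).
It fails at once if the globe is rammed against the jig with more than 45 N (contact force between globe and jig above 45 N).
It also fails if it takes over 64 s, if anything falls off the work surface, if the arm or the gripper's body presses on something with over 40 N, if the wrist force passes 120 N, or if a joint passes its speed limit or range.

## Working session

There is one attempt and no reset: what is moved stays moved. The work goes in short steps, Python scripts to look and compute and a shell command to move; the robot and the scene stay as the last step left them, time stands still between calls to the robot, and variables do not carry over. Pictures are saved under pics/ and viewed, and the job is handed in when it is done.

```bash
ls; mkdir -p pics; python3 - <<'E'
from cell import ctrl, imaging
import cv2
s=ctrl.read_state()
for k,v in s.items(): print(k,v)
for n in ["scene","top","wrist"]:
    d=imaging.get_image(n); cv2.imwrite(f"pics/{n}0.png",d["img"][:,:,::-1])
    print(n,d["fx"],d["cx"],d["cy"],d["R"],d["t"])
E
```

```text
pics
clock 0.0
qpos [-1.17279587  0.62932781  0.03845684  1.51836289 -0.0270225   0.99632777
 -0.02000606]
qd [ 1.04936329e-04 -5.00253794e-04 -9.91365363e-04  3.43918426e-03
  1.97654765e-05  2.15458190e-03 -9.22278976e-04]
tau [-9.13573285e-05 -5.63406587e+01  1.22595571e+00 -1.93447709e+01
  1.09500729e-02  1.06262232e-02 -6.85269271e-06]
eef_pos [290.4714787  580.78105952 230.4028782 ]
tool_rot [-1.57270382e+00 -1.42498365e-05 -4.63830677e-01]
force [ 0.52041984 -0.1095792  -0.64013159]
torque [-0.04183862  0.04220443  0.03535315]
width 85.34167752710881
scene 546.7369907749444 318.0667951312089 246.94951468143043 [[ 3.18236242e-01  9.48011211e-01  6.62096060e-04]
 [ 6.71069613e-01 -2.24776774e-01 -7.06499099e-01]
 [-6.69620242e-01  2.25277931e-01 -7.07713632e-01]] [-200.19547589 -298.03838085 1694.5045663 ]
top 589.2038177357266 331.33271493710305 239.40839768965208 [[ 0.0268662  -0.99952054 -0.01539174]
 [-0.99731471 -0.02575118 -0.06855832]
 [ 0.06812909  0.01719231 -0.99752837]] [  13.24492607  554.96845281 1532.1068163 ]
wrist 360.7792524833239 323.86452485758014 240.2295447746231 [[ 0.44676705  0.89464753 -0.00223596]
 [ 0.85618486 -0.42683201  0.291139  ]
 [ 0.25951241 -0.13198571 -0.95667815]] [-649.00297986  -38.25106551  380.85877443]
```

View pics/scene0.png

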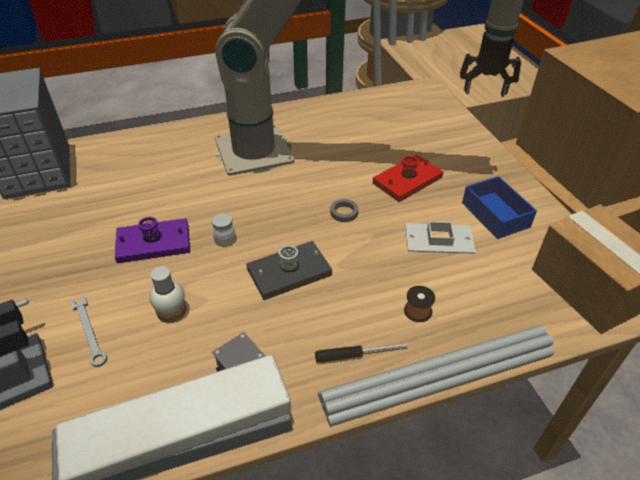

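View pics/top0.png

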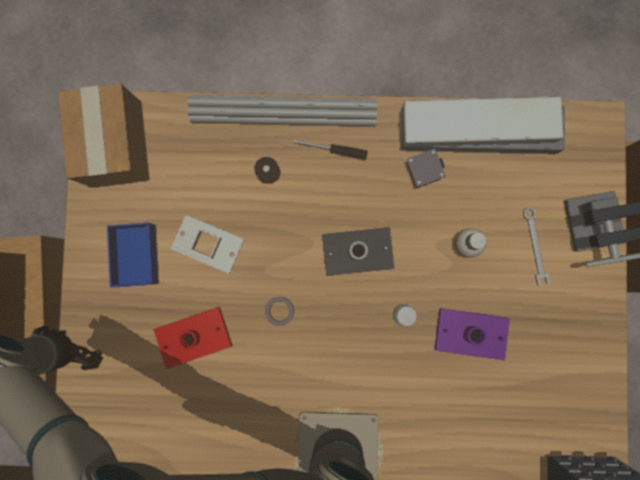

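View pics/wrist0.png

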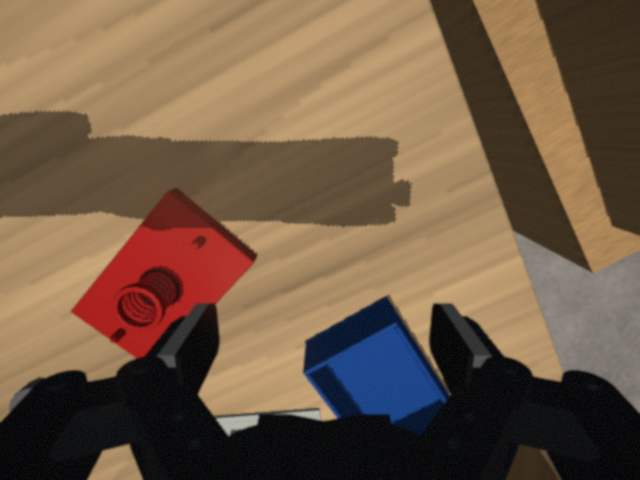

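The scene view and the top view agree: plate (white with collar) at top-view ~(207,244), dark jig ~(358,250), globe ~(470,243). Purple and red blocks are decoys. The wrist view shows the red decoy and the blue bin.

```bash
cat > h.py <<'E'
import numpy as np, cv2
from cell import ctrl, imaging
from scipy.spatial.transform import Rotation as Ro
def cast(d,uv,z):
    uv=np.atleast_2d(uv).astype(float); R=np.array(d["R"]);t=np.array(d["t"])
    c=-R.T@t
    r=np.c_[(uv[:,0]-d["cx"])/d["fx"],(uv[:,1]-d["cy"])/d["fy"],np.ones(len(uv))]@R
    return c+r*((z-c[2])/r[:,2])[:,None]
def tri(d1,p1,d2,p2):
    def ray(d,p):
        R=np.array(d["R"]);return -R.T@np.array(d["t"]), R.T@np.array([(p[0]-d["cx"])/d["fx"],(p[1]-d["cy"])/d["fy"],1])
    c1,a=ray(d1,p1);c2,b=ray(d2,p2)
    s=np.linalg.lstsq(np.c_[a,-b],c2-c1,rcond=None)[0]
    x,y=c1+s[0]*a,c2+s[1]*b
    return (x+y)/2,np.linalg.norm(x-y)
def proj(d,X):
    c=np.atleast_2d(X)@np.array(d["R"]).T+np.array(d["t"])
    return np.c_[d["fx"]*c[:,0]/c[:,2]+d["cx"],d["fy"]*c[:,1]/c[:,2]+d["cy"]]
def toolR():
    return Ro.from_euler('xyz',ctrl.read_state()["tool_rot"]).as_matrix()
def grab(n,f):
    d=imaging.get_image(n); cv2.imwrite(f"pics/{f}.png",d["img"][:,:,::-1]); return d
def big(mask,n=1):
    c,_=cv2.findContours(mask.astype(np.uint8),cv2.RETR_EXTERNAL,cv2.CHAIN_APPROX_NONE)
    return sorted(c,key=cv2.contourArea)[-n:]
E
python3 - <<'E'
from h import *
d=imaging.get_image("top"); im=d["img"].astype(int)
cv2.imwrite("pics/t_crop.png",cv2.resize(d["img"][195:295,160:500,::-1],None,fx=2.35,fy=2.35,interpolation=cv2.INTER_CUBIC))
hsv=cv2.cvtColor(d["img"],cv2.COLOR_RGB2HSV)
def roi(m,x0,y0,x1,y1):
    o=np.zeros_like(m);o[y0:y1,x0:x1]=m[y0:y1,x0:x1];return o
plate=roi((hsv[...,1]<50)&(hsv[...,2]>130),160,200,255,285)
jig=roi((hsv[...,2]<85)&(hsv[...,1]<80),310,215,405,285)
for n,m,z in(("plate",plate,5),("jig",jig,24)):
    c=big(m)[0]; r=cv2.minAreaRect(c); b=cv2.boxPoints(r)
    P=cast(d,b,z); print(n,r,P.round(1).tolist(),"mid",P.mean(0).round(1),"sides",np.linalg.norm(P-np.roll(P,1,0),axis=1).round(1))
    e=[P[1]-P[0],P[2]-P[1]]; e=max(e,key=np.linalg.norm); print("long dir deg",np.degrees(np.arctan2(e[1],e[0])))
print(hsv[200:290:6,440:500:6,1]);
print(hsv[200:290:6,440:500:6,2])
E
```

```text
plate ((206.9783935546875, 243.73533630371094), (63.46385192871094, 37.77122497558594), 22.89055061340332) [[519.3, 456.3, 5.0], [613.4, 421.1, 5.0], [551.3, 261.9, 5.0], [457.8, 297.5, 5.0]] mid [535.4 359.2   5. ] sides [170.2 100.5 170.9 100.1]
long dir deg -111.3152854851106
jig ((357.4305725097656, 251.162353515625), (40.19926834106445, 66.74724578857422), 84.0938491821289) [[566.1, 52.2, 24.0], [588.7, -121.5, 24.0], [484.1, -134.4, 24.0], [461.6, 38.4, 24.0]] mid [525.1 -41.3  24. ] sides [105.4 175.2 105.3 174.4]
long dir deg -82.60560817566969
[[105 103 105 105 105  99  99 105 106 106]
 [107 105 102 105 106 102 108 104 107 103]
 [106 105 106 106 106 100 104 104 105 105]
 [105 106 105 106 105 106 106 107 105 104]
 [105 102 105 105  99 110 105 107 105 104]
 [109 103 102 106  52  32  37 110 106 106]
 [106 104 105  46  34  31  20  20 105 108]
 [103 106 101  38  36  22  21  19 106 101]
 [104 106 101  55  37  50  27  33 105 105]
 [105 107 108  97  49  35  36 107 108 103]
 [105 107 106 107 104 102 106 106 104 109]
 [103 107 105 107 104 101 103 106 107 106]
 [106 106 106 108 103 105 102 102 103 100]
 [105 105 105 107 102 102 108 105 108 106]
 [105 106 106 103 104 109 103 108 104 106]]
[[150 151 151 151 150 150 152 151 149 151]
 [158 155 155 156 157 157 156 159 157 159]
 [154 153 152 152 154 156 154 154 155 156]
 [155 154 158 157 153 154 154 158 153 152]
 [148 150 151 150 150 150 153 153 155 155]
 [152 153 152 156 113 135 131 156 154 154]
 [163 167 160  94 144 100 166 164 153 151]
 [153 151 111 107 135 127 161 160 157 161]
 [149 151 116  93 138  77 123 138 161 160]
 [161 146 151  92  98 125 121 157 160 163]
 [158 155 145 141 147 148 145 144 147 148]
 [158 158 146 145 149 149 148 151 153 156]
 [147 144 147 146 149 148 148 150 148 151]
 [146 150 150 150 152 155 154 155 156 156]
 [153 157 156 158 157 157 158 158 159 159]]
```

View pics/t_crop.png

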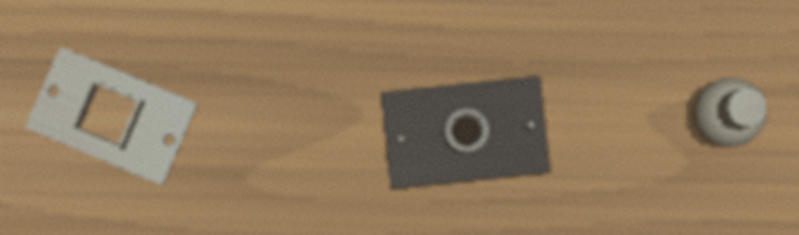

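The crop shows the plate with both pin holes and square collar, the jig with pins at crop (402,138), (531,125), and the globe with its ferrule top at crop (742,107). Plate sides come out at 170x100 (matching). Moving above the plate.

```bash
python3 -m inch '[1,31.8,4,-8.9,0,-5.3,0, 1,31.8,4,-8.9,0,-5.3,0, 1,31.8,4,-8.9,0,-5.3,0, 1,31.8,4,-8.9,0,-5.3,0, 1,31.8,4,-8.9,0,-5.3,0, 1,31.8,4,-8.9,0,-5.3,0, 1,31.8,4,-8.9,0,-5.3,0, 1,31.8,4,-8.9,0,-5.3,0, 1,31.8,4,-8.9,0,-5.3,0, 1,31.8,4,-8.9,0,-5.3,0, 1,31.8,4,-8.9,0,-5.3,0, 1,31.8,4,-8.9,0,-5.3,0]'
python3 - <<'E'
from h import *
d=grab("wrist","w1"); R=np.array(d["R"]);c=-R.T@np.array(d["t"]);s=ctrl.read_state()
T=toolR();print("cam in tool",T.T@(c-s["eef_pos"]),"axis",T.T@R[2]);print(proj(d,[[535,359,5],s["eef_pos"]]))
print(s["clock"],s["eef_pos"],s["tool_rot"],s["qpos"])
E
```

```text
clock: 1.4
eef_pos: [534.3, 360.8, 191.4]
tool_rot: [-1.57, 0.0, -0.369]
force: [0.1, 0.2, -0.8]
width: 85.3
cam in tool [ -74.94597359 -143.55881795    0.26612949] axis [2.90864964e-01 9.56764116e-01 1.56572277e-06]
[[322.13278037 215.30577931]
 [323.18457695 308.12102896]]
1.45 [534.56991954 360.57556039 191.50521071] [-1.57043525e+00  1.68473004e-04 -3.69392475e-01] [-0.63834417  0.66165423  0.00268821  1.57462326 -0.00252686  0.90510377
  0.56674079]
```

View pics/w1.png

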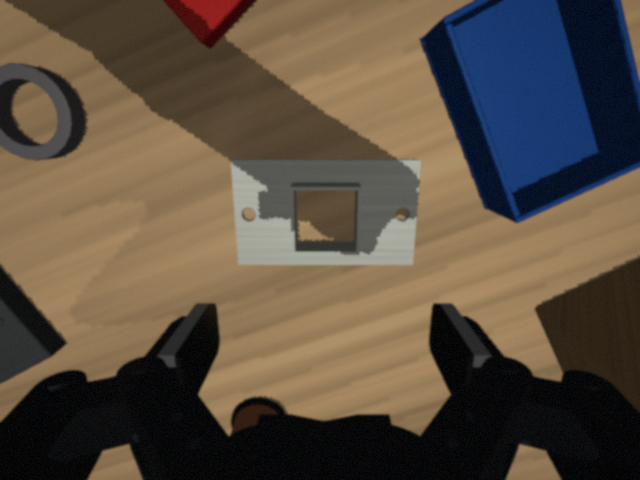

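The wrist view shows the plate nearly aligned: outline (233..420, 160..265), holes at (249,214) and (402,214), collar (293..358,184..250), partly in the arm's shadow.

```bash
cat > mp.py <<'E'
from h import *
def mplate(d,x0,y0,x1,y1,z=5.0,thr=60,dbg=None):
    hsv=cv2.cvtColor(d["img"],cv2.COLOR_RGB2HSV)
    m=np.zeros((480,640),np.uint8); m[y0:y1,x0:x1]=(hsv[y0:y1,x0:x1,1]<thr)
    c=big(m)[0]
    ap=cv2.approxPolyDP(c,8,True)[:,0]; print("approx",ap.tolist())
    P=cast(d,c[:,0],z)[:,:2].astype(np.float32); r=cv2.minAreaRect(P); print("outline",r)
    # inner holes
    cs,h=cv2.findContours(m,cv2.RETR_CCOMP,cv2.CHAIN_APPROX_NONE)
    for k,q in enumerate(cs):
        if h[0][k][3]>=0 and cv2.contourArea(q)>25:
            mo=cv2.moments(q); u=(mo["m10"]/mo["m00"],mo["m01"]/mo["m00"]); print("hole",np.round(u,1),cv2.contourArea(q),cast(d,u,z)[0].round(1))
    if dbg: cv2.imwrite(dbg,m*255)
E
python3 - <<'E'
from mp import *
d=imaging.get_image("wrist"); mplate(d,200,130,450,290,dbg="pics/m1.png")
E
```

```text
approx [[231, 160], [238, 263], [412, 263], [419, 159]]
outline ((534.9761962890625, 362.11260986328125), (171.15579223632812, 100.2236328125), 68.8735122680664)
hole [402.  213.2] 122.0 [560.3 429.1   5. ]
hole [248.6 213.2] 127.0 [508.6 295.3   5. ]
hole [325.4 215. ] 3116.0 [536.1 361.6   5. ]
```

View pics/m1.png

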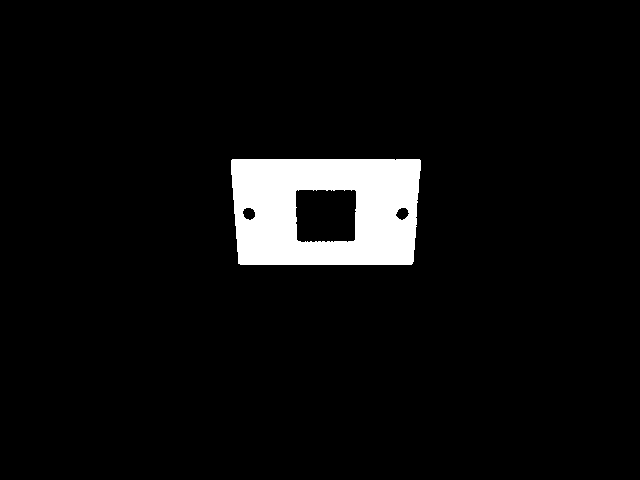

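Holes are 143.4 mm apart (144 nominal), midpoint (534.5, 362.2), axis 68.9°, tool z at 68.8°. Descending.

```bash
python3 -m inch '[1,-0.1,15,0.2,0,0,0, 1,-0.1,15,0.2,0,0,0, 1,-0.1,15,0.2,0,0,0, 1,-0.1,16,0.2,0,0,0, 1,-0.1,17,0.2,0,0,0, 1,-0.1,18.2,0.2,0,0,0, 1,-0.1,18.2,0.2,0,0,0, 1,-0.1,18.2,0.2,0,0,0]'
python3 - <<'E'
from h import *
d=grab("wrist","w2")
s=imaging.get_image("scene");cv2.imwrite("pics/s2.png",cv2.resize(s["img"][170:290,370:510,::-1],None,fx=5,fy=5))
E
```

```text
clock: 2.3
eef_pos: [536.2, 362.3, 10.9]
tool_rot: [-1.569, -0.001, -0.371]
force: [0.5, 0.1, -0.1]
width: 85.5
```

View pics/w2.png

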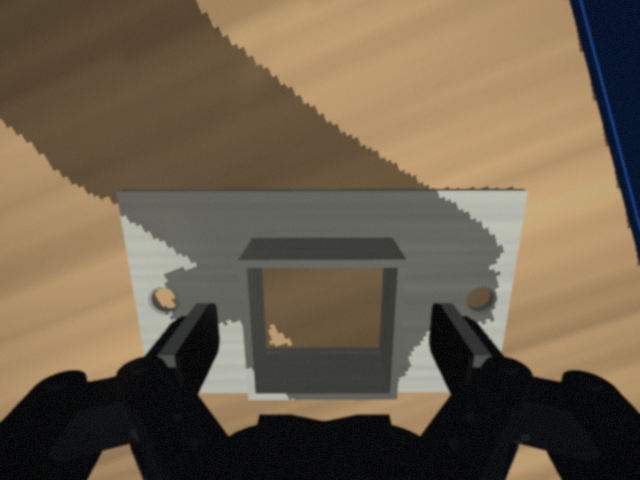

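View pics/s2.png

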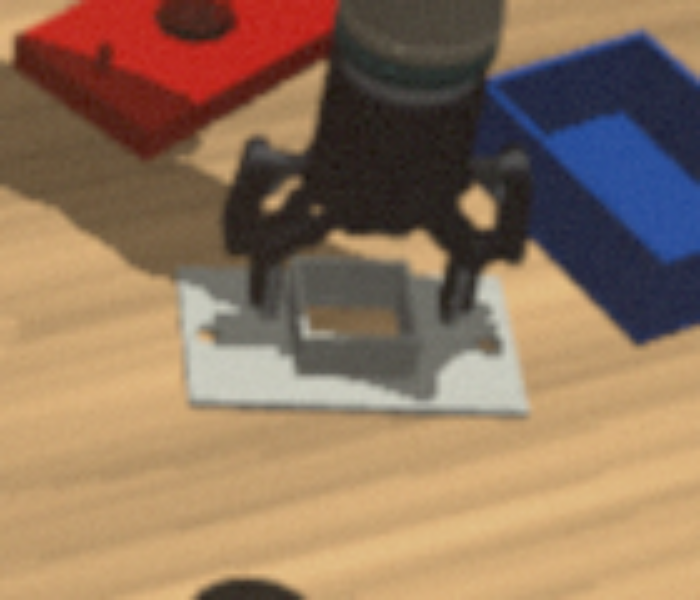

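Fingers straddle the collar symmetrically (fingertips at rows ~305, collar centre (322,310)); scene view confirms both outside the collar. Lower 4 mm and close.

```bash
python3 -m inch '[1,0,0.3,0,0,0,0, 0.5,0,0.3,0,0,0,0, 0.2,0,0.3,0,0,0,0, 0,0,0.3,0,0,0,0, 0,0,0.3,0,0,0,0, 0,0,0.3,0,0,0,0, 0,0,0.3,0,0,0,0, 0,0,0.3,0,0,0,0]'
python3 -m inch '[0,0,-2,0,0,0,0, 0,0,-6,0,0,0,0, 0,0,-10,0,0,0,0, 0,0,-12,0,0,0,0, 0,0,-12,0,0,0,0]'
python3 - <<'E'
from h import *
d=grab("wrist","w3");s=ctrl.read_state();print(s["eef_pos"],s["tool_rot"],s["width"],s["force"])
E
```

```text
clock: 3.2
eef_pos: [535.4, 361.9, 6.8]
tool_rot: [-1.57, -0.0, -0.371]
force: [-0.4, -0.1, 5.3]
width: 58.8
clock: 3.7
eef_pos: [536.8, 362.8, 129.0]
tool_rot: [-1.566, -0.003, -0.371]
force: [-0.2, 0.3, -2.0]
width: 58.8
[535.47286706 361.90739666 126.78279955] [-1.56941380e+00 -8.76237142e-04 -3.71392163e-01] 59.012767642548084 [-0.87500637  0.47352403 -2.59003163]
```

View pics/w3.png

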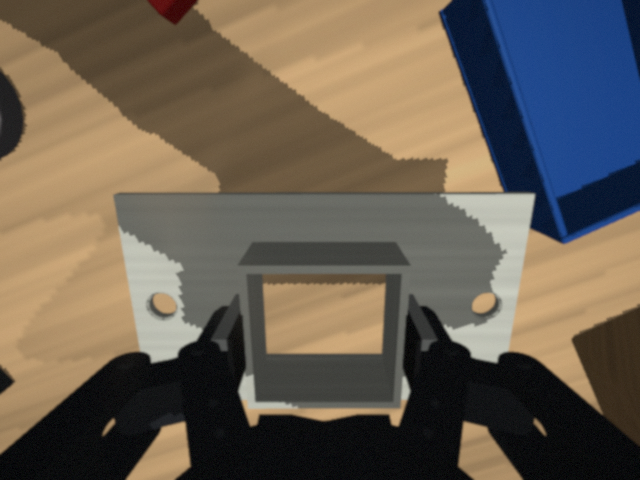

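Plate is held level, width 59 mm, lifted clear; holes at (162,304) and (485,303). Measure where the plate's holes sit in the tool frame.

```bash
cat > held.py <<'E'
from mp import *
def held(dy=1.8,name=None,thr=50):
    d=imaging.get_image("wrist");s=ctrl.read_state();T=toolR();p=np.array(s["eef_pos"])
    hsv=cv2.cvtColor(d["img"],cv2.COLOR_RGB2HSV)
    z=p[2]-dy; out=[]
    for x0 in (140,462):
        sub=d["img"][285:322,x0:x0+48].astype(np.uint8)
        out.append(sub)
    cv2.imwrite(name,cv2.resize(np.hstack(out),None,fx=8,fy=8,interpolation=cv2.INTER_NEAREST)[:,:,::-1])
    return d,p,T
E
python3 - <<'E'
from held import *
held(name="pics/h3.png")
E
```

```text
(no output)
```

View pics/h3.png

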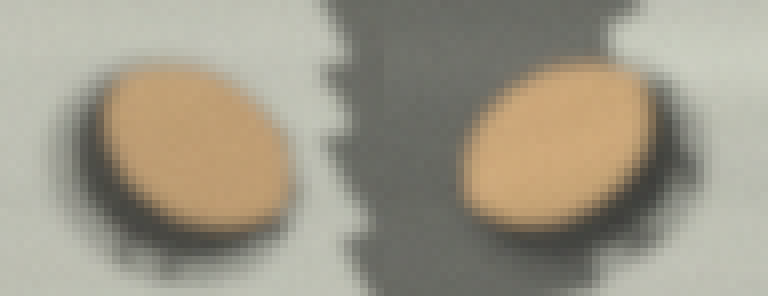

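The crop shows both hole rims: left centre ≈ image (162.7,304.7), right ≈ (485.9,304.3). Converting, then carrying the plate towards the jig.

```bash
python3 - <<'E'
from h import *
d=imaging.get_image("wrist");s=ctrl.read_state();T=toolR();p=np.array(s["eef_pos"])
P=cast(d,[[162.7,304.7],[485.9,304.3]],p[2]-1.8); print(P.round(1),np.linalg.norm(P[0]-P[1]))
t=(P-p)@T; print("tool frame",t.round(2),t.mean(0).round(2)); 
# target pose: 130 mm beyond jig along tool x after turning, TCP z 130
jig=np.array([525,-41.3]); a=np.radians(97.4-90); x=np.array([np.cos(a),np.sin(a)])
g=np.r_[jig+120*x,125.]; print(g,(g-p)@T, "ang",s["tool_rot"])
E
```

```text
[[508.3 293.9 122.5]
 [560.4 429.  122.5]] 144.76516847521108
tool frame [[  0.51   2.01 -71.64]
 [  0.1    1.58  73.12]] [0.31 1.8  0.74]
[644.00053949 -25.84452841 125.        ] [ 2.42928150e+02 -1.99191132e-01 -3.20420368e+02] ang [-1.57376006  0.0019887  -0.37118352]
```

```bash
python3 -m inch '[0,3,-0.5,-4,0,-4,0, 0,6.5,-0.5,-8.5,0,-8,0, 0,9,0,-12,0,-12,0, 0,12,0,-16,0,-16,0, 0,15,0,-20,0,-20,0, 0,18,0,-24,0,-24,0, 0,21,0,-28,0,-28.7,0, 0,24.3,0,-32,0,-28.7,0, 0,24.3,0,-32,0,-28.7,0, 0,24.3,0,-32,0,-28.7,0, 0,24.3,0,-32,0,-28.7,0, 0,24.3,0,-32,0,-28.7,0]'
python3 - <<'E'
from h import *
d=grab("wrist","w4");s=ctrl.read_state();print(s["eef_pos"],s["tool_rot"],s["width"],s["qpos"])
t=grab("top","t4")
E
```

```text
clock: 5.05
eef_pos: [644.6, -22.0, 125.4]
tool_rot: [-1.569, 0.002, 0.133]
force: [0.1, -0.1, -1.8]
width: 58.9
[644.8315622  -22.14037932 125.71475311] [-1.56945851e+00  1.16755060e-03  1.32789937e-01] 58.507580890109715 [ 0.10497921  0.74717767 -0.19227338  1.62099439  0.18169642  0.7922862
  1.53823299]
```

View pics/w4.png

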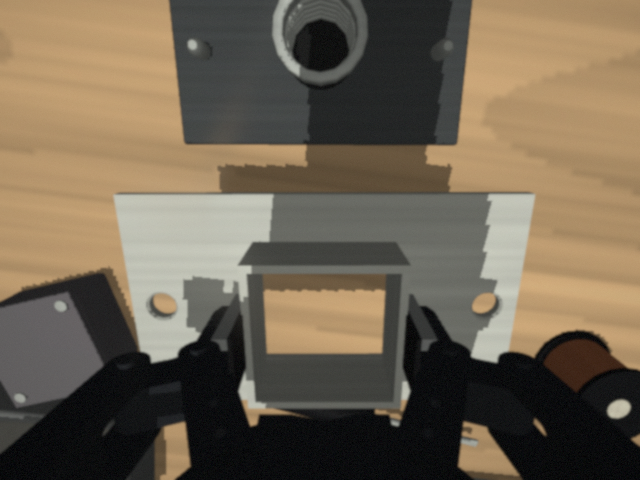

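Jig is in the wrist view: pins near (199,48) and (443,48), ring near (320,38), plate held below; zooming in on the pins.

```bash
python3 - <<'E'
import cv2,numpy as np
im=cv2.imread("pics/w4.png")
f=lambda a:cv2.resize(cv2.convertScaleAbs(a,alpha=1.6,beta=10),None,fx=9,fy=9,interpolation=cv2.INTER_NEAREST)
cv2.imwrite("pics/p4.png",np.hstack([f(im[30:70,180:222]),f(im[30:70,424:466])]))
E
```

```text
(no output)
```

View pics/p4.png

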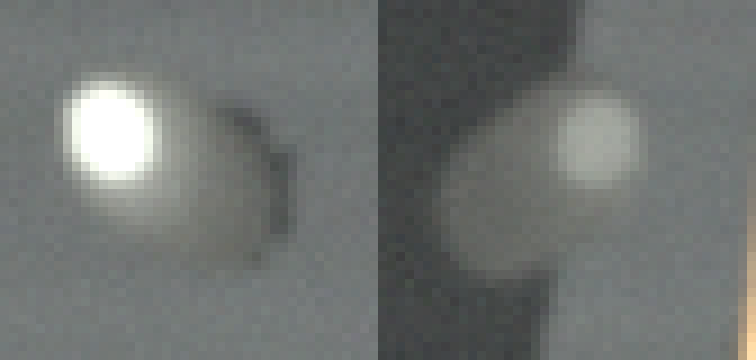

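Pin top discs: left ≈ (192.2,44.4), right ≈ (448.3,45.8). Casting on z = 42.

```bash
python3 - <<'E'
from h import *
d=imaging.get_image("wrist");s=ctrl.read_state();T=toolR();p=np.array(s["eef_pos"])
for q,z in(([[192.2,44.4],[448.3,45.8]],42.),([[162.7,304.7],[485.9,304.3]],p[2]-1.8)):
    P=cast(d,q,z); e=P[1]-P[0]; print(P.round(1),"mid",P.mean(0).round(2),"sep",np.linalg.norm(e).round(1),"ang",np.degrees(np.arctan2(e[1],e[0])).round(2))
    print(" tool",((P-p)@T).round(2),((P-p)@T).mean(0).round(2))
print(s["tool_rot"],s["eef_pos"])
# ring by dark/bright in top view
E
```

```text
[[ 534.7 -112.1   42. ]
 [ 516.1   31.7   42. ]] mid [525.43 -40.2   42.  ] sep 145.0 ang 97.36
 tool [[-121.27   84.17  -73.92]
 [-120.75   84.25   71.1 ]] [-121.01   84.21   -1.41]
[[654.  -93.3 124.4]
 [634.8  49.1 124.4]] mid [644.43 -22.12 124.37] sep 143.7 ang 97.68
 tool [[ -0.55   1.76 -70.96]
 [ -0.84   1.84  72.75]] [-0.69  1.8   0.9 ]
[-1.57023169e+00  2.93116987e-04  1.31982376e-01] [645.23429913 -22.91907969 126.17235804]
```

```bash
python3 - <<'E'
from h import *
E=[];C=[];A=[];B=[];rot=[]
for i in range(6):
    d=imaging.get_image("wrist");s=ctrl.read_state();R=np.array(d["R"]);C.append(-R.T@np.array(d["t"]));E.append(s["eef_pos"]);rot.append(s["tool_rot"])
    T=toolR();z=125.5
    H=cast(d,[[162.7,304.7],[485.9,304.3]],z-1.8);P=cast(d,[[192.2,44.4],[448.3,45.8]],42.)
    A.append(((P.mean(0)-H.mean(0))@T)); ang=lambda Q:np.degrees(np.arctan2(*(Q[1]-Q[0])[1::-1])); B.append(ang(P)-ang(H))
print(np.round(E,1),np.round(C,2),np.round(np.degrees(rot),2),np.round(A,2),np.round(B,2))
E
```

```text
[[645.3 -23.3 126.3]
 [645.4 -23.7 126.4]
 [645.5 -24.  126.4]
 [645.5 -24.2 126.4]
 [645.5 -24.4 126.4]
 [645.5 -24.5 126.4]] [[571.31 -32.62 269.74]
 [571.38 -32.94 269.86]
 [571.43 -33.24 269.92]
 [571.46 -33.48 269.96]
 [571.47 -33.68 269.97]
 [571.48 -33.84 269.97]] [[-8.999e+01  1.000e-02  7.530e+00]
 [-8.999e+01 -0.000e+00  7.510e+00]
 [-9.000e+01 -1.000e-02  7.480e+00]
 [-9.000e+01 -1.000e-02  7.460e+00]
 [-9.000e+01 -1.000e-02  7.450e+00]
 [-9.000e+01 -0.000e+00  7.440e+00]] [[-120.76   81.72   -2.31]
 [-120.85   81.7    -2.31]
 [-120.9    81.68   -2.31]
 [-120.92   81.68   -2.31]
 [-120.93   81.69   -2.3 ]
 [-120.92   81.69   -2.29]] [-0.33 -0.34 -0.35 -0.36 -0.36 -0.36]
```

The arm was still settling (slow creep), so those pixels were stale. Let it settle and remeasure from one frame.

```bash
python3 -m inch '[0,0,0,0,0,0,0, 0,0,0,0,0,0,0, 0,0,0,0,0,0,0, 0,0,0,0,0,0,0, 0,0,0,0,0,0,0, 0,0,0,0,0,0,0, 0,0,0,0,0,0,0, 0,0,0,0,0,0,0]'
python3 - <<'E'
from h import *
import pickle
d=grab("wrist","w5");s=ctrl.read_state();print(s["eef_pos"],np.degrees(s["tool_rot"]))
pickle.dump((d,s,toolR()),open("w5.pkl","wb"))
im=d["img"][:,:,::-1]
f=lambda a,k:cv2.resize(cv2.convertScaleAbs(a,alpha=k,beta=10),None,fx=9,fy=9,interpolation=cv2.INTER_NEAREST)
cv2.imwrite("pics/p5.png",np.vstack([np.hstack([f(im[25:57,176:220],1.4),f(im[25:57,424:468],1.4)]),np.hstack([f(im[288:320,141:185],1),f(im[288:320,464:508],1)])]))
E
```

```text
clock: 6.3
eef_pos: [645.4, -24.6, 126.3]
tool_rot: [-1.571, 0.0, 0.13]
force: [0.3, -1.1, -1.8]
width: 58.9
[645.44027648 -24.62932433 126.26910984] [-8.99988589e+01  4.52873067e-03  7.42803888e+00]
```

View pics/p5.png

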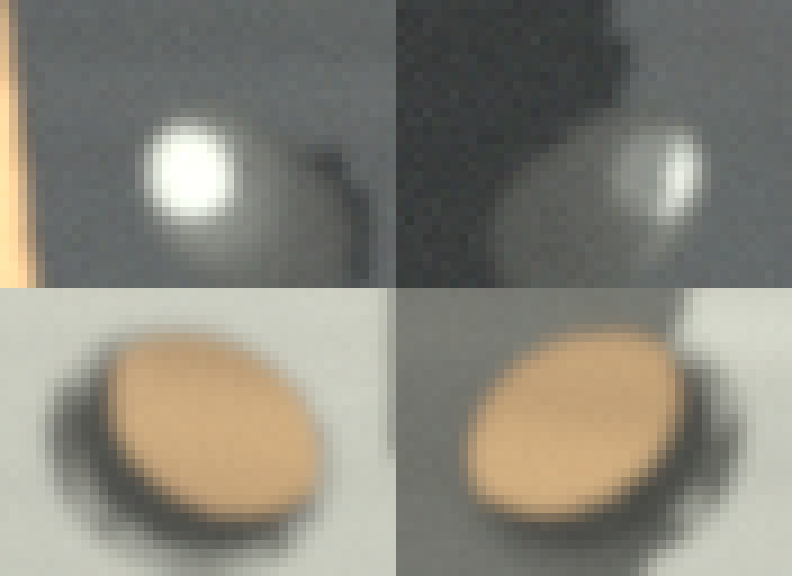

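Remeasured: pin tops (196.9,44.1), (453.0,44.1); hole rims (162.1,304.6), (486.6,304.5).

```bash
python3 - <<'E'
from h import *
import pickle
d,s,T=pickle.load(open("w5.pkl","rb"));p=np.array(s["eef_pos"])
ang=lambda Q:np.degrees(np.arctan2(*(Q[1]-Q[0])[1::-1]))
P=cast(d,[[196.9,44.1],[453,44.1]],42.);H=cast(d,[[162.1,304.6],[486.6,304.5]],p[2]-1.8)
for Q in(P,H):print(Q.round(1),Q.mean(0).round(2),np.linalg.norm(Q[0]-Q[1]).round(2),ang(Q).round(2))
print("tool holes",((H-p)@T).round(2),"delta",((P.mean(0)-H.mean(0))@T).round(2))
E
```

```text
[[ 534.4 -111.4   42. ]
 [ 515.6   32.4   42. ]] [524.97 -39.52  42.  ] 145.07 97.46
[[654.4 -95.9 124.5]
 [635.6  47.4 124.5]] [644.98 -24.21 124.47] 144.51 97.48
tool holes [[ -0.34   1.8  -71.78]
 [ -0.46   1.8   72.73]] delta [-120.97   82.48    0.34]
```

Angle agrees within 0.02°; shift (-12.08, +, +0.03) cm. Move over the jig, underside still above the ring, then look.

```bash
python3 -m inch '[0,-4,0,0,0,0,0, 0,-8,0,0,0,0,0, 0,-11,0,0.03,0,0,0, 0,-12.08,1,0.03,0,0,0, 0,-12.08,2.5,0.03,0,0,0, 0,-12.08,3,0.03,0,0,0, 0,-12.08,3,0.03,0,0,0, 0,-12.08,3,0.03,0,0,0, 0,-12.08,3,0.03,0,0,0, 0,-12.08,3,0.03,0,0,0, 0,-12.08,3,0.03,0,0,0, 0,-12.08,3,0.03,0,0,0]'
python3 -m inch '[0,0,0,0,0,0,0, 0,0,0,0,0,0,0, 0,0,0,0,0,0,0, 0,0,0,0,0,0,0]'
python3 - <<'E'
from h import *
d=grab("wrist","w6");s=ctrl.read_state();print(s["eef_pos"],np.degrees(s["tool_rot"]))
t=grab("scene","s6");cv2.imwrite("pics/s6.png",cv2.resize(t["img"][210:310,230:350,::-1],None,fx=6,fy=6))
E
```

```text
clock: 7.55
eef_pos: [525.8, -40.0, 96.5]
tool_rot: [-1.571, -0.0, 0.13]
force: [0.1, -0.5, -2.5]
width: 58.9
clock: 7.95
eef_pos: [525.6, -40.0, 96.3]
tool_rot: [-1.571, 0.0, 0.13]
force: [-0.2, 0.3, -2.0]
width: 58.9
[525.6219723  -39.93090807  96.26931636] [-8.99968926e+01  3.72410039e-03  7.42633678e+00]
```

View pics/w6.png

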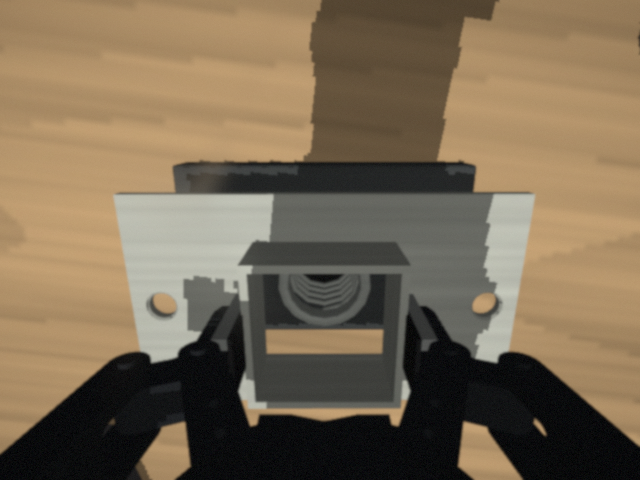

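View pics/s6.png

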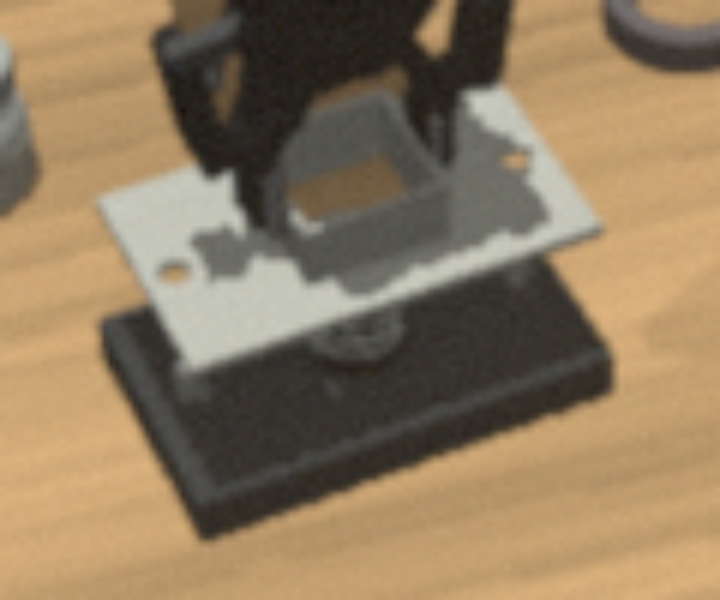

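Ring sits centred in the collar opening at (325,290); plate above jig and parallel. Computed hole-vs-pin residual is ~0.1 mm. Descend to just above pin tips and check.

```bash
python3 -m inch '[0,0,1.5,0,0,0,0, 0,0,3,0,0,0,0, 0,0,4.2,0,0,0,0, 0,0,4.2,0,0,0,0, 0,0,4.2,0,0,0,0, 0,0,4.2,0,0,0,0, 0,0,4.2,0,0,0,0, 0,0,4.2,0,0,0,0, 0,0,4.2,0,0,0,0, 0,0,4.2,0,0,0,0]'
python3 - <<'E'
from h import *
d=grab("wrist","w7");s=ctrl.read_state();print(s["eef_pos"],np.degrees(s["tool_rot"]))
im=d["img"][:,:,::-1]
f=lambda a,k:cv2.resize(cv2.convertScaleAbs(a,alpha=k,beta=10),None,fx=9,fy=9,interpolation=cv2.INTER_NEAREST)
cv2.imwrite("pics/p7.png",np.hstack([f(im[288:320,141:185],1.3),f(im[288:320,464:508],1.3)]))
E
```

```text
clock: 9.05
eef_pos: [525.7, -40.0, 54.5]
tool_rot: [-1.571, -0.0, 0.13]
force: [-0.4, -0.1, -1.9]
width: 59.2
[525.6927597  -39.96851866  54.44047561] [-9.00019446e+01 -1.00199816e-02  7.42311028e+00]
```

View pics/p7.png

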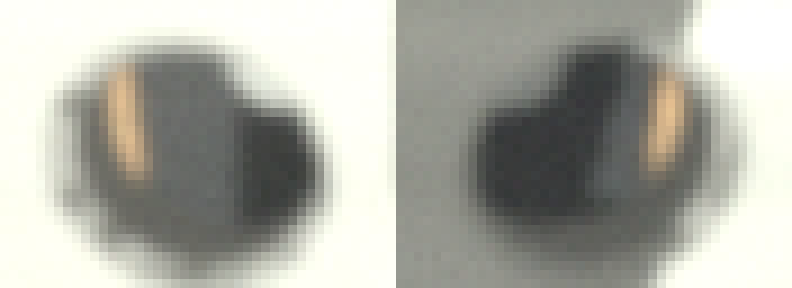

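View pics/w7.png

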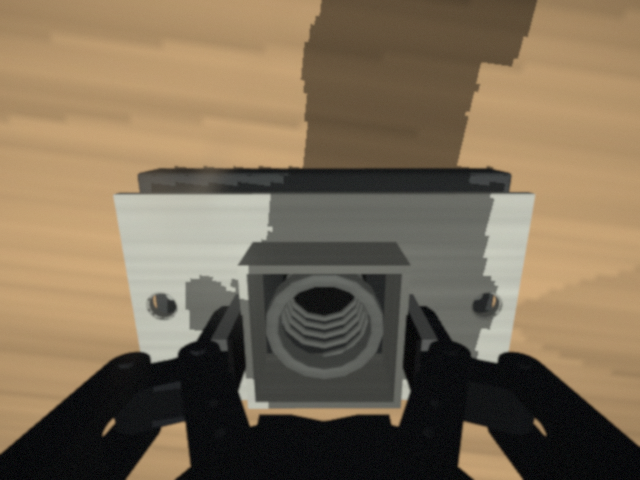

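The ring fills the collar opening (ring 265..382 × 275..378). Check its centring numerically along x, by casting ring and collar edges at their heights.

```bash
python3 - <<'E'
from h import *
d=imaging.get_image("wrist");s=ctrl.read_state();p=np.array(s["eef_pos"]);T=toolR()
loc=lambda q,z:((cast(d,q,z)-p)@T)[:,[0,2]].round(2)
print("ring", loc([[324,275],[324,378],[265,325],[382,325]],73.))
zt=p[2]-6.8+33
print("collar top edges",zt,loc([[325,267],[325,405],[249,336],[402,336]],zt))
im=d["img"][:,:,::-1]
cv2.imwrite("pics/c7.png",cv2.resize(cv2.convertScaleAbs(im[235:415,235:415],alpha=1.6),None,fx=3.3,fy=3.3,interpolation=cv2.INTER_NEAREST))
# projected pin tops / hole rims
ax=np.array([-.1297,.9915]);m=np.array([525.,-39.5])
X=[np.r_[m+k*72*ax,z] for k in(-1,1) for z in(42.,24.)]
print(proj(d,X).round(1))
E
```

```text
ring [[-22.98   0.29]
 [ 22.46   0.33]
 [ -1.97 -22.7 ]
 [ -2.    22.93]]
collar top edges 80.57273605469459 [[-29.11   0.63]
 [ 29.19   0.73]
 [ -1.78 -27.44]
 [ -1.82  29.17]]
[[172.3 293.8]
 [186.2 278.8]
 [476.6 293.8]
 [462.6 278.9]]
```

View pics/c7.png

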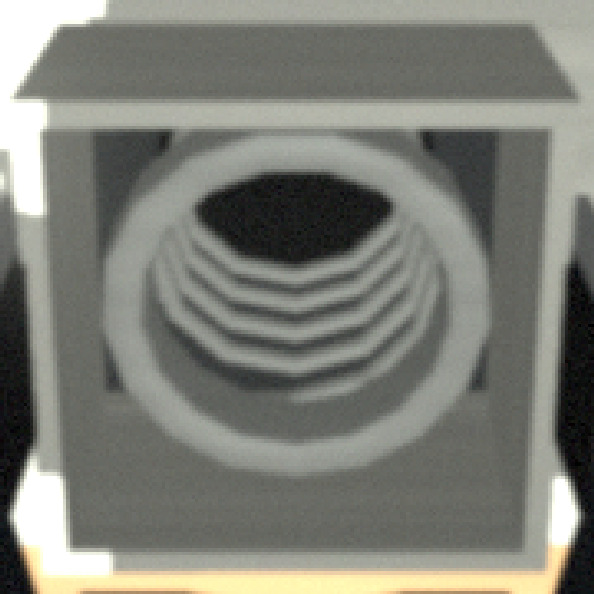

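Ring centre in tool (-0.3,0.3), collar (0.0,0.6), holes (-0.4,0.5): aligned. Lower over the pins, slowly.

```bash
python3 -m inch '[0,0,0.4,0,0,0,0, 0,0,0.7,0,0,0,0, 0,0,1,0,0,0,0, 0,0,1.2,0,0,0,0, 0,0,1.4,0,0,0,0, 0,0,1.4,0,0,0,0]'
python3 -m inch '[0,0,0.3,0,0,0,0, 0,0,0.6,0,0,0,0, 0,0,0.8,0,0,0,0, 0,0,0.9,0,0,0,0, 0,0,0.9,0,0,0,0, 0,0,0.9,0,0,0,0]'
```

```text
clock: 9.75
eef_pos: [525.4, -39.9, 40.0]
tool_rot: [-1.571, 0.001, 0.13]
force: [-0.1, 0.2, -2.5]
width: 58.8
clock: 10.35
eef_pos: [525.7, -39.9, 31.3]
tool_rot: [-1.571, -0.0, 0.13]
force: [0.6, 0.5, -1.2]
width: 58.6
```

On the pins without load, ~0.5 mm to go. Small press, then open.

```bash
python3 -m inch '[0,0,0.1,0,0,0,0, 0,0,0.15,0,0,0,0, 0,0,0.15,0,0,0,0, 0,0,0.15,0,0,0,0]'
python3 -m inch '[0.6,0,0,0,0,0,0, 1,0,0,0,0,0,0, 1,0,0,0,0,0,0, 1,0,0,0,0,0,0, 1,0,0,0,0,0,0]'
python3 - <<'E'
from h import *
d=grab("wrist","w8");s=ctrl.read_state();print(s["eef_pos"],s["force"],s["width"])
t=imaging.get_image("scene");cv2.imwrite("pics/s8.png",cv2.resize(t["img"][210:310,230:350,::-1],None,fx=6,fy=6))
E
```

```text
clock: 10.75
eef_pos: [525.8, -39.9, 30.7]
tool_rot: [-1.571, -0.001, 0.13]
force: [-1.7, 0.8, 6.7]
width: 58.9
clock: 11.25
eef_pos: [525.7, -40.0, 29.8]
tool_rot: [-1.571, -0.0, 0.13]
force: [-1.2, 1.0, -0.5]
width: 85.7
[525.66643712 -39.94944062  29.71138993] [ 0.2961884   0.62193328 -0.43667842] 85.38285476907564
```

View pics/w8.png

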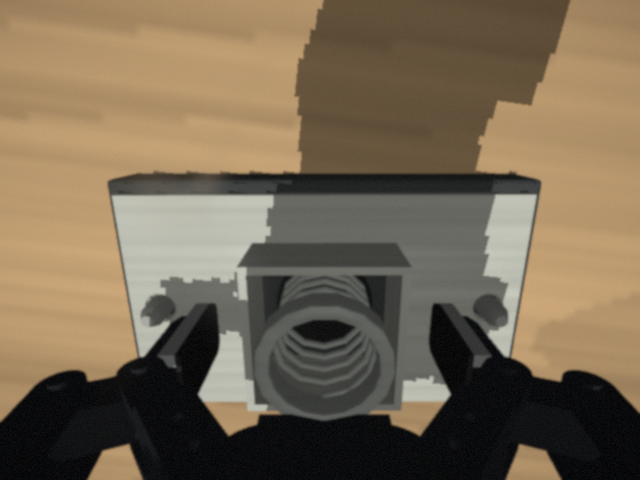

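View pics/s8.png

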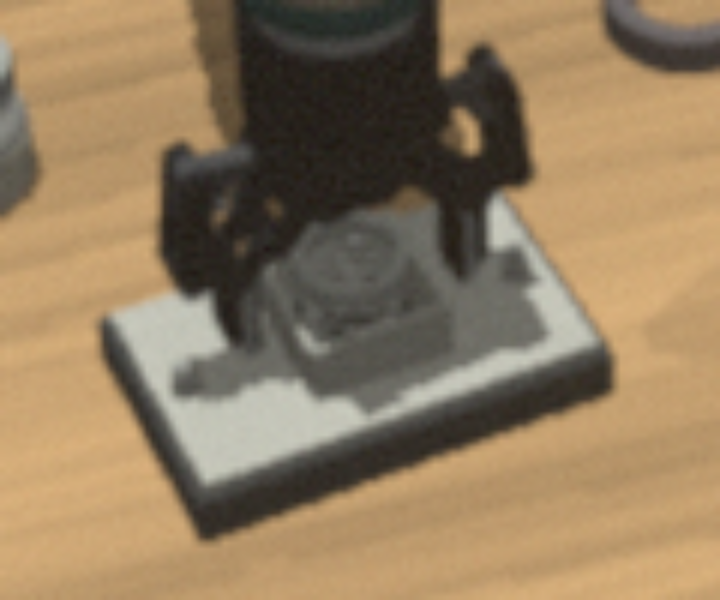

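Plate lies flush, pins stand through at (157,310) and (490,310), fingers clear of the collar. Retract straight up and locate the globe.

```bash
python3 -m inch '[1,0,-3,0,0,0,0, 1,0,-8,0,0,0,0, 1,0,-13,0,0,0,0, 1,0,-17,0,0,0,0, 1,0,-20,0,0,0,0, 1,0,-20,0,0,0,0, 1,0,-20,0,0,0,0]'
python3 - <<'E'
from h import *
T=grab("top","t9");S=grab("scene","s9");W=grab("wrist","w9")
def crop(d,x0,y0,x1,y1):return cv2.resize(d["img"][y0:y1,x0:x1,::-1],None,fx=8,fy=8,interpolation=cv2.INTER_CUBIC)
cv2.imwrite("pics/g9.png",np.hstack([crop(T,445,215,495,265),crop(S,143,262,193,326)[:400]]))
cv2.imwrite("pics/g9s.png",crop(S,143,262,193,326))
cv2.imwrite("pics/g9t.png",crop(T,445,215,495,265))
print(ctrl.read_state()["eef_pos"])
E
```

```text
clock: 12.05
eef_pos: [525.6, -40.1, 230.1]
tool_rot: [-1.571, -0.001, 0.129]
force: [0.6, 0.8, -0.3]
width: 85.5
[524.58148994 -39.94606644 228.33624938]
```

View pics/g9t.png

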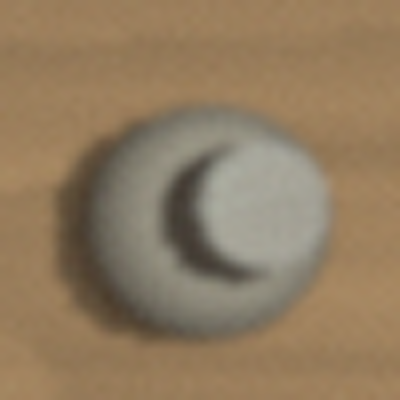

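View pics/g9s.png

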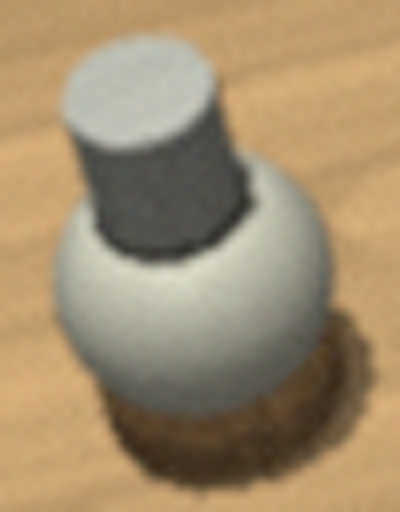

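View pics/w9.png

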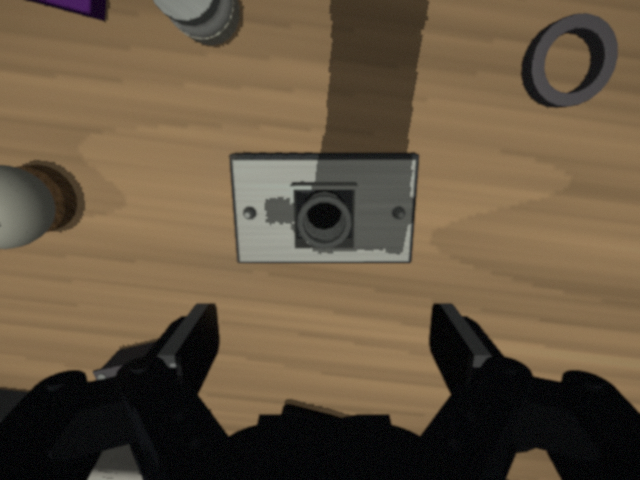

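Top view: ferrule disc centre ≈ (477.7,240.1), ball ≈ (470.9,242.1). Scene view: ferrule disc ≈ (160.1,273.2), ball ≈ (166.7,296). Wrist view: the plate lies flat on the jig with pins through both holes (249,213), (399,213).

```bash
python3 - <<'E'
from h import *
T=imaging.get_image("top");S=imaging.get_image("scene")
print("ferrule top",tri(T,(477.7,240.1),S,(160.1,273.2)))
print("ball",tri(T,(470.9,242.1),S,(166.7,296)))
print("at z129",cast(T,[477.7,240.1],129),cast(S,[160.1,273.2],129)); print("ball z51",cast(T,[470.9,242.1],51),cast(S,[166.7,296],51))
p=np.array(ctrl.read_state()["eef_pos"]);print(p,ctrl.read_state()["tool_rot"])
E
```

```text
ferrule top (array([ 554.45836121, -328.89712279,  130.86779283]), np.float64(2.5171356469535384))
ball (array([ 554.36256338, -329.24074436,   55.85733279]), np.float64(1.8954533500521544))
at z129 [[ 554.44180108 -330.60745898  129.        ]] [[ 553.05929175 -327.80790802  129.        ]]
ball z51 [[ 554.57852441 -331.26632412   51.        ]] [[ 550.279875   -328.66965674   51.        ]]
[524.82484008 -39.90922075 228.43974938] [-1.57021603  0.00275884  0.12972305]
```

Consistent: globe axis ≈ (554,-329), upright, ferrule top z ≈ 130. Hover over it.

```bash
python3 -m inch '[1,0,0,-4,0,0,0, 1,-0.2,0,-9,0,0,0, 1,-0.4,0,-14,0,0,0, 1,-0.6,0,-19,0,0,0, 1,-0.8,1,-24,0,0,0, 1,-0.85,2,-28,0,0,0, 1,-0.85,2,-29.04,0,0,0, 1,-0.85,2,-29.04,0,0,0, 1,-0.85,2,-29.04,0,0,0, 1,-0.85,2,-29.04,0,0,0, 1,-0.85,2,-29.04,0,0,0, 1,-0.85,2,-29.04,0,0,0]'
python3 -m inch '[1,0,0,0,0,0,0, 1,0,0,0,0,0,0, 1,0,0,0,0,0,0, 1,0,0,0,0,0,0]'
python3 - <<'E'
from h import *
d=grab("wrist","w10");s=ctrl.read_state();p=np.array(s["eef_pos"]);print(p,s["tool_rot"])
print(proj(d,[[554,-329,129],[554,-329,51]]))
E
```

```text
clock: 13.5
eef_pos: [555.2, -327.8, 210.3]
tool_rot: [-1.571, -0.0, 0.131]
force: [-0.5, -0.0, 0.6]
width: 85.1
clock: 13.9
eef_pos: [554.7, -329.1, 209.8]
tool_rot: [-1.571, 0.0, 0.13]
force: [0.7, -0.3, -0.7]
width: 85.3
[ 554.7063925  -329.0747352   209.77829141] [-1.57079504e+00  2.08262012e-05  1.29447901e-01]
[[323.66193496 248.48643053]
 [323.69966711 220.15623212]]
```

View pics/w10.png

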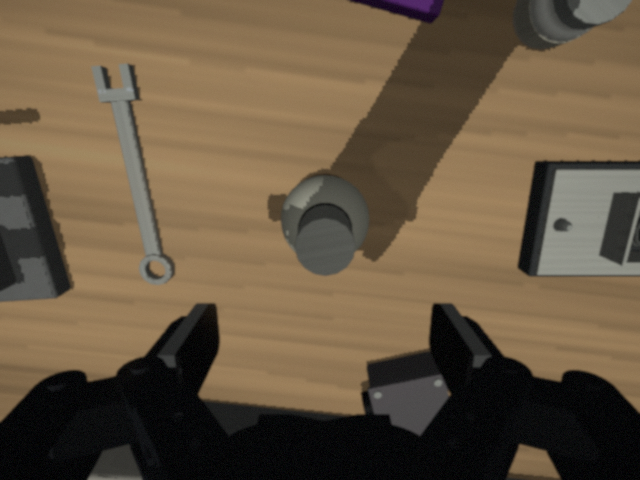

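The globe is below the tool: ferrule disc centre ≈ (325.5,246), predicted (323.7,248.5), so about -1 mm in tool x. Descend to TCP z ≈ 92 and close.

```bash
python3 -m inch '[1,-0.1,4,0,0,0,0, 1,-0.1,7,0,0,0,0, 1,-0.1,9.5,0.05,0,0,0, 1,-0.1,11,0.05,0,0,0, 1,-0.1,11.8,0.05,0,0,0, 1,-0.1,11.8,0.05,0,0,0, 1,-0.1,11.8,0.05,0,0,0, 1,-0.1,11.8,0.05,0,0,0, 1,-0.1,11.8,0.05,0,0,0, 1,-0.1,11.8,0.05,0,0,0, 1,-0.1,11.8,0.05,0,0,0]'
python3 - <<'E'
from h import *
d=grab("wrist","w11");print(ctrl.read_state()["eef_pos"])
t=imaging.get_image("scene");cv2.imwrite("pics/s11.png",cv2.resize(t["img"][230:330,110:230,::-1],None,fx=6,fy=6))
E
```

```text
clock: 15.05
eef_pos: [553.9, -328.8, 92.2]
tool_rot: [-1.571, -0.0, 0.13]
force: [0.3, 0.3, 0.3]
width: 85.4
[ 553.78434212 -328.72210072   92.06797593]
```

View pics/w11.png

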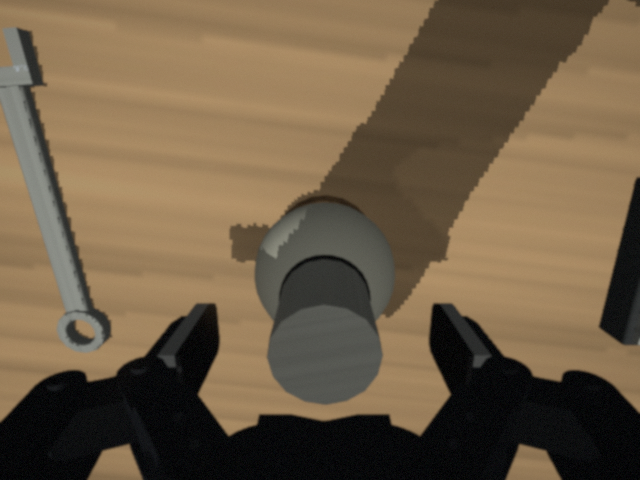

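View pics/s11.png

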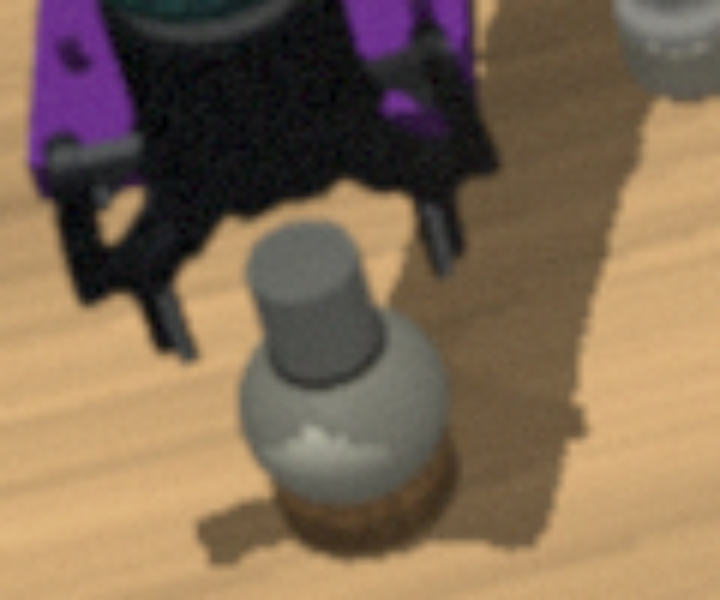

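```bash
python3 - <<'E'
from h import *
d=imaging.get_image("wrist");s=ctrl.read_state();p=np.array(s["eef_pos"]);T=toolR()
print(((cast(d,[[325,354],[267,348],[382,348],[325,305],[325,403]],129)-p)@T).round(1))
E
```

```text
[[ -1.5 -37.1   0.6]
 [ -3.9 -37.1 -19.1]
 [ -3.9 -37.1  20. ]
 [-20.  -37.1   0.6]
 [ 18.7 -37.1   0.6]]
```

Ferrule centred within ~0.7 mm (x −20..18.7, z −19..20). Close and lift.

```bash
python3 -m inch '[0.5,-0.05,0,0,0,0,0, 0.3,-0.05,0,0,0,0,0, 0,-0.05,0,0,0,0,0, 0,-0.05,0,0,0,0,0, 0,-0.05,0,0,0,0,0, 0,-0.05,0,0,0,0,0, 0,-0.05,0,0,0,0,0, 0,-0.05,0,0,0,0,0, 0,-0.05,0,0,0,0,0, 0,-0.05,0,0,0,0,0]'
python3 - <<'E'
from h import *
d=grab("wrist","w12");s=ctrl.read_state();print(s["eef_pos"],s["force"],s["width"])
t=imaging.get_image("scene");cv2.imwrite("pics/s12.png",cv2.resize(t["img"][230:330,110:230,::-1],None,fx=6,fy=6))
E
```

```text
clock: 16.2
eef_pos: [553.2, -328.7, 91.9]
tool_rot: [-1.571, -0.0, 0.13]
force: [-0.4, 0.0, 2.8]
width: 38.8
[ 553.24576628 -328.71613418   91.90391763] [-0.32395809 -0.06369627  2.65486605] 38.58729116985436
```

View pics/s12.png

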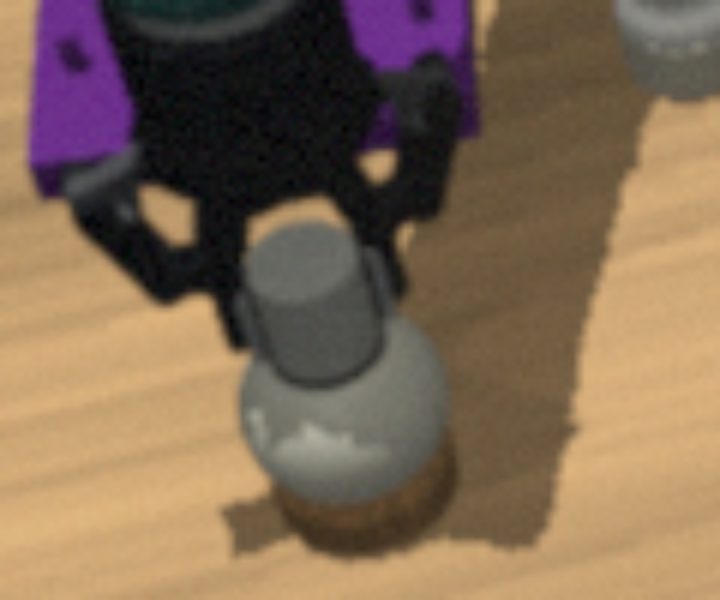

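View pics/w12.png

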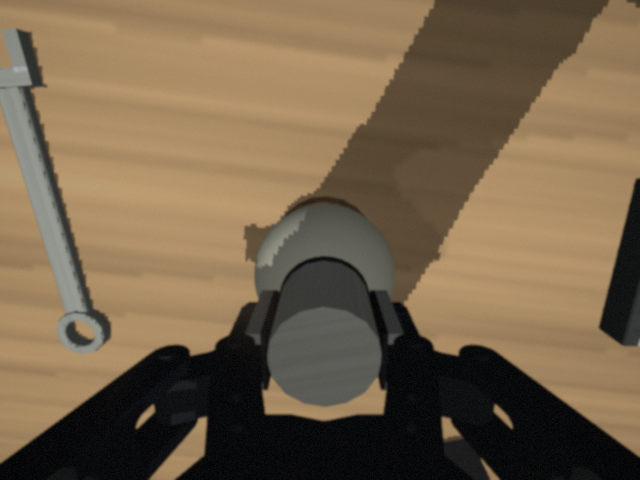

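Ferrule is gripped centrally (width ≈ 39). Lift 90 mm vertically, then carry to above the ring.

```bash
python3 -m inch '[0,0,-1.5,0,0,0,0, 0,0,-4,0,0,0,0, 0,0,-7,0,0,0,0, 0,0,-9,0,0,0,0, 0,0,-9,0,0,0,0, 0,0,-9,0,0,0,0]'
python3 -m inch '[0,0,0,2,0,0,0, 0,0.2,0,6,0,0,0, 0,0.4,0,10,0,0,0, 0,0.6,0,14,0,0,0, 0,0.8,0,18,0,0,0, 0,0.97,0,22,0,0,0, 0,0.97,0,26,0,0,0, 0,0.97,0,28,0,0,0, 0,0.97,0,29,0,0,0, 0,0.97,0,29,0,0,0, 0,0.97,0,29,0,0,0, 0,0.97,0,29,0,0,0]'
python3 -m inch '[0,0,0,0,0,0,0, 0,0,0,0,0,0,0, 0,0,0,0,0,0,0, 0,0,0,0,0,0,0, 0,0,0,0,0,0,0, 0,0,0,0,0,0,0]'
python3 - <<'E'
from h import *
d=grab("wrist","w13");s=ctrl.read_state();print(s["eef_pos"],s["tool_rot"],s["force"],s["width"])
t=imaging.get_image("scene");cv2.imwrite("pics/s13.png",cv2.resize(t["img"][190:310,220:360,::-1],None,fx=5,fy=5))
E
```

```text
clock: 16.9
eef_pos: [552.8, -328.6, 181.6]
tool_rot: [-1.571, 0.0, 0.13]
force: [-0.1, -0.9, -2.5]
width: 38.5
clock: 18.1
eef_pos: [525.3, -42.0, 181.4]
tool_rot: [-1.572, 0.001, 0.127]
force: [0.6, -0.2, -2.6]
width: 38.6
clock: 18.7
eef_pos: [525.3, -39.9, 181.8]
tool_rot: [-1.571, -0.0, 0.13]
force: [0.6, 0.2, -2.0]
width: 38.6
[525.3297527  -39.85507097 181.8113568 ] [-1.57079153e+00  7.42480929e-06  1.29719951e-01] [ 0.72867412  0.77378735 -1.7264751 ] 38.443431490942935
```

View pics/s13.png

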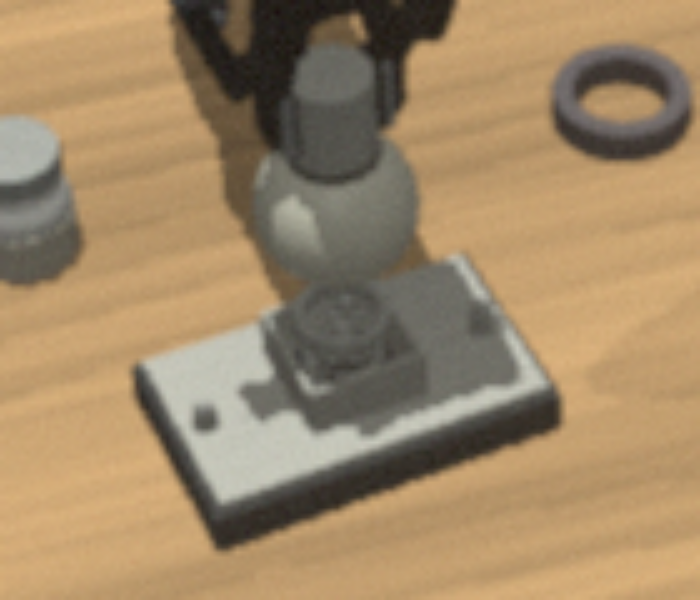

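View pics/w13.png

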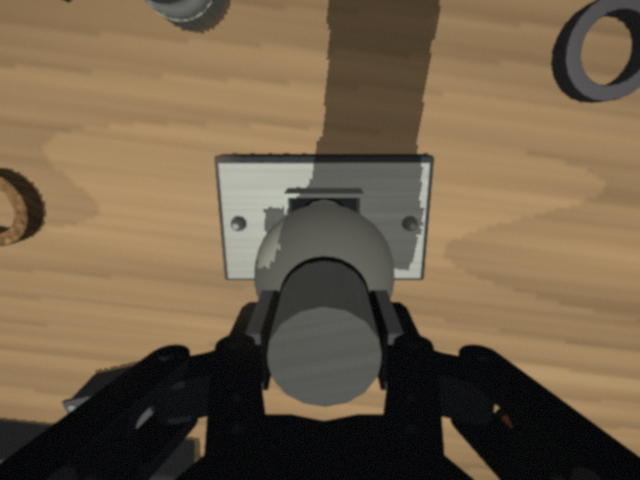

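Globe upright above the ring, cork left empty. Lower close to contact (expected at TCP z ≈ 147.5), then slowly.

```bash
python3 -m inch '[0,0,1,0,0,0,0, 0,0,2,0,0,0,0, 0,0,2.7,0,0,0,0, 0,0,3.1,0,0,0,0, 0,0,3.1,0,0,0,0, 0,0,3.1,0,0,0,0, 0,0,3.1,0,0,0,0]'
python3 -m inch '[0,0,0.1,0,0,0,0, 0,0,0.2,0,0,0,0, 0,0,0.3,0,0,0,0, 0,0,0.4,0,0,0,0, 0,0,0.4,0,0,0,0, 0,0,0.4,0,0,0,0]'
```

```text
clock: 19.5
eef_pos: [525.6, -39.9, 151.1]
tool_rot: [-1.571, -0.001, 0.13]
force: [0.2, -0.6, -2.5]
width: 38.8
clock: 20.1
eef_pos: [525.5, -39.9, 147.1]
tool_rot: [-1.571, -0.0, 0.13]
force: [-1.7, -0.2, 1.6]
width: 38.6
```

Contact at z ≈ 147.2 as expected. Press on in steps.

```bash
python3 -m inch '[0,0,0.15,0,0,0,0, 0,0,0.3,0,0,0,0, 0,0,0.45,0,0,0,0, 0,0,0.6,0,0,0,0, 0,0,0.6,0,0,0,0, 0,0,0.6,0,0,0,0]'
python3 -m inch '[0,0,0.15,0,0,0,0, 0,0,0.3,0,0,0,0, 0,0,0.45,0,0,0,0, 0,0,0.6,0,0,0,0, 0,0,0.6,0,0,0,0, 0,0,0.6,0,0,0,0]'
python3 - <<'E'
from h import *
d=grab("wrist","w14");s=ctrl.read_state();print(s["eef_pos"],s["tool_rot"],s["force"],s["width"])
S=grab("scene","s14");cv2.imwrite("pics/s14.png",cv2.resize(S["img"][190:310,220:360,::-1],None,fx=5,fy=5))
E
```

```text
clock: 20.7
eef_pos: [525.5, -39.9, 141.0]
tool_rot: [-1.571, -0.0, 0.13]
force: [-0.9, -0.4, 6.2]
width: 39.0
clock: 21.3
eef_pos: [525.6, -39.9, 135.3]
tool_rot: [-1.571, -0.001, 0.13]
force: [-2.1, 0.7, 8.8]
width: 38.8
[525.63064891 -39.87370469 135.36468462] [-1.57101099e+00 -7.26628747e-04  1.29587972e-01] [-2.20929154e+00  2.85895215e-03  8.81171574e+00] 38.71326628805703
```

View pics/s14.png

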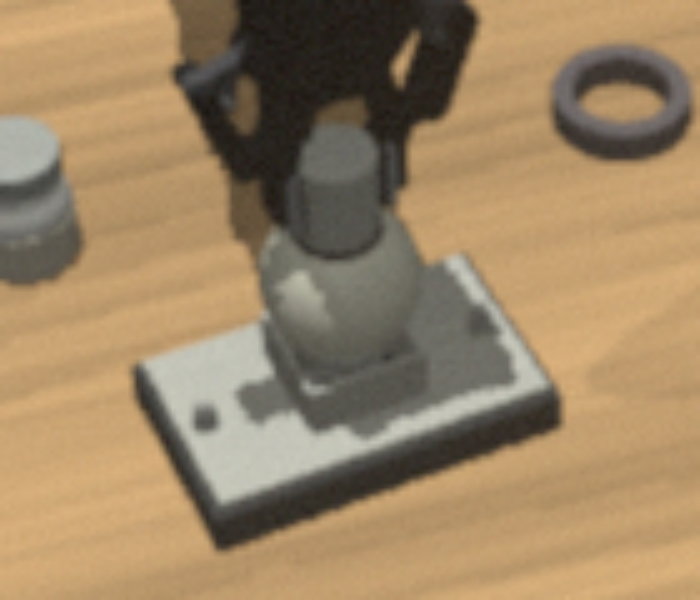

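View pics/w14.png

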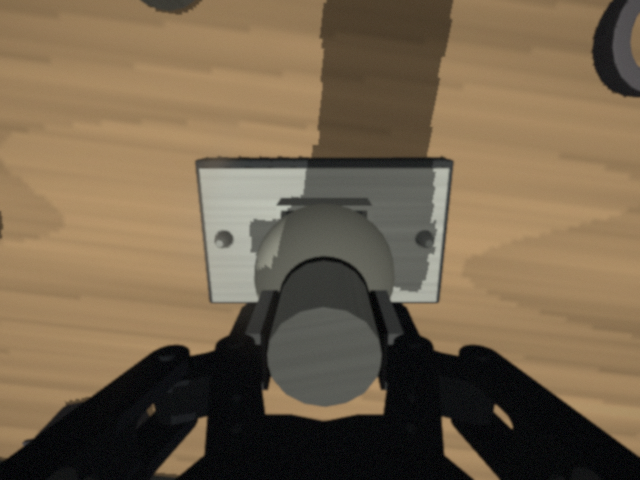

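Globe upright and seated in ring inside the collar; in the wrist view the ferrule disc (centre ≈ (325,354)) has not moved in the grip. Travel ≈ 12 mm by position, ~11 mm by force; go 2 mm further for margin, short of the stop.

```bash
python3 -m inch '[0,0,0.1,0,0,0,0, 0,0,0.2,0,0,0,0, 0,0,0.2,0,0,0,0, 0,0,0.2,0,0,0,0, 0,0,0.2,0,0,0,0, 0,0,0.2,0,0,0,0, 0,0,0.2,0,0,0,0, 0,0,0.2,0,0,0,0]'
python3 - <<'E'
from h import *
f=[];z=[]
for i in range(6):
    d=imaging.get_image("wrist");s=ctrl.read_state();f.append(s["force"]);z.append(s["eef_pos"])
print(np.mean(f,0),np.mean(z,0),np.ptp(z,0),s["tool_rot"])
cv2.imwrite("pics/w15.png",d["img"][:,:,::-1])
T=grab("top","t15");S=grab("scene","s15")
E
```

```text
clock: 22.2
eef_pos: [525.6, -39.9, 133.5]
tool_rot: [-1.571, -0.001, 0.13]
force: [-1.9, -0.2, 9.7]
width: 38.2
[-2.13690539 -0.40893736 10.56639956] [525.63918679 -39.89008487 133.51173583] [0.02115193 0.02537783 0.02687406] [-1.57106949e+00 -8.41562260e-04  1.29497614e-01]
```

View pics/w15.png

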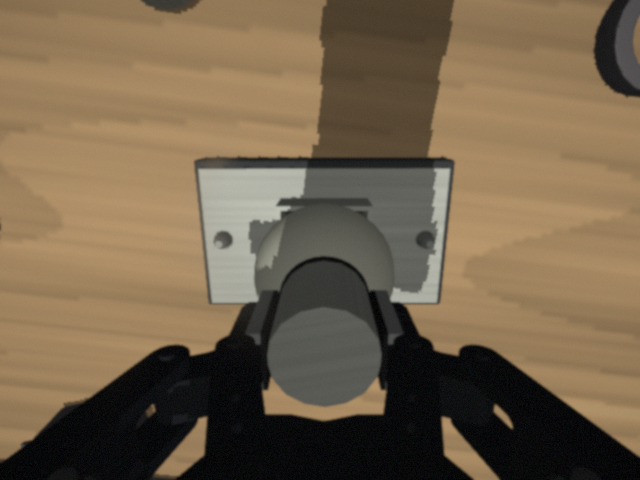

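View pics/s15.png

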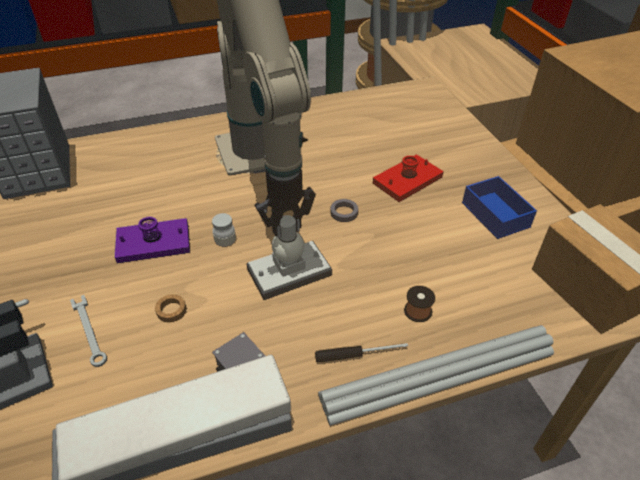

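Position and force agree on about 14 mm of travel, and the arm is steady. The bystanders haven't moved, so I'm handing in.

```bash
python3 -c "
from cell import finish_job
print(finish_job())"
```

```text
the job is handed in; nothing more can be done
None
```

I put the backplate over both jig pins, pressed it flush and let it go. I then set the globe ferrule up in the sprung ring and handed the job in at about 22.6 s, with the arm still holding the globe pressed down. `finish_job()` gave no verdict, so what follows is only what my own checks showed.

- **Plate:** it lies flush in the last pictures, with a pin standing through each hole. After opening, the fingers were clear of the collar.
- **Ring travel:** about 13.8 mm by arm position and about 14 mm by force (a change of roughly 12.9 N), against the 11.2 mm needed and the 16 mm stop.
- **Globe:** it stands upright in the ring, with no visible slip in the grip. The arm held steady to within 0.03 mm over the last readings. There was a small sideways force of about 2 N at the end, which I left. I could not measure contact between the globe and the plate, but the pictures show the ball centred in the collar.
- **Bystanders:** none looks moved in the final scene picture, judged by eye only.
- **Disagreements:**
  - The top camera placed the jig about 1.8 mm off in y from the wrist camera, so I worked from the wrist camera.
  - My first pin measurement was taken while the arm was still settling, so I dropped it and repeated it.

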